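Load the store's hand lamp and hold its cap at the test position

TASK

Drop the two fat grey cells (not the slim one) into the tube of the hand lamp that stands head-down in its bench stand, one on top of the other, button end up as they stand in the tray. Then fit the bayonet cap: let its two lugs into the slots of the collar, press it down against the spring and turn it clockwise (seen from above) to the test dot, half-way to the lock, without ever letting it click into the lock. Finish there, still gripping the cap and keeping it turned and pressed down, since it springs back when let go; leave everything else on the bench where it is.

Things in the scene. Friction and masses are not known exactly. Their poses are not given: they have to be found in the camera images.
- lamp_mouth (a point): Black hand lamp fixed upright, head down, in a round steel stand 110 mm wide, its clamp post ending 55 mm below the mouth. Point: centre of the collar's top, 194 mm above the bench; z up. Collar 62 mm wide, opening 39 mm wide between bright inner ledges 7 mm thick, flush with the top. Below them a channel 51 mm wide; its floor, 16 mm down, tapers into the 35 mm bore battery tube. Yaw varies
- lamp_slot (a point): In the first of two entry slots for the cap's lugs, level with the collar's top, 23 mm from its centre along the lamp's +x; the second is opposite, at -x. Each slot is about 15 mm wide, passes down through the ledges and runs out to the channel's 51 mm width. A flat bar mark on the rim shows each slot. Axes as the lamp's
- test_dot (a point): Raised dot on the collar's rim, 30 mm from the centre, 42 degrees clockwise from above (towards -yaw) from the +x slot; a second one is opposite. The cap's bar points to the dots at the test position. Clockwise from a slot the ledge lies overhead from 20 to 68 degrees; then comes the lock notch, underside 2.5 mm higher, centre 84 degrees (double bar mark), where the cap rises and locks; a stop at 100
- spring (a joint): Sprung contact plate at the bottom of the battery tube: 0 when free, 146 mm below the collar's top; grows as it is pushed down (m, to 0.018). About 4 N to start it, 500 N/m beyond. With both cells in, their top stands 6 mm below the collar's top. Reads about 0.009 with the cap's lugs up against the ledges, 0.013 with them on the channel's floor
- switch (a joint): Switch ring in the collar's channel, pushed round by the cap's lugs: 0 at rest, grows clockwise from above (rad). It reads the cap's turn from the slots less about 0.14: about 0.6 at the dots, about 1.2 in the lock. Its spring turns cap and ring back with 0.04 to 0.15 N m
- cap: Bayonet cap, 90 g, on the bench plug down. Origin: centre of the plug's underside; z up. Bright plug 36 mm wide, 19.5 long, tapered foot; lugs at +x and -x, chamfered below, 8 mm wide, out to 24 mm from the axis, 3 to 8 mm above the underside; black flange 56 mm wide, 19.5 to 25.5 up; bright grip bar along x, 46 long, 12 thick, 25.5 to 50.5 up. Same when turned half round
- cap_bar (a point): Centre of the cap's grip bar, on the cap's axis, 38 mm above the plug's underside, axes as the cap's (x along bar and lugs, y across); grip it here. It stands 19 to 23 mm above the collar's top with the lugs under the ledges, 25.5 mm in the lock, 32 mm when the cap rests unpressed on the cells. Yaw varies
- cell_a_center (a point): Centre, half-way up, of a fat grey battery cell: round, 32 mm wide, 70 mm tall with a white disc and a 2 mm steel button on top, 145 g, standing in a compartment of the blue tray (its foot 4 mm above the bench)
- cell_b_center (a point): The second fat grey cell, the same as the first, in another compartment
- tray: Blue drawer insert fixed on the bench, 184 x 184 mm, rim 22 mm high, floor 4 mm thick, 2 x 2 compartments; origin under its centre
- slim_cell: Bystander: slim grey cell, 18 mm wide, 65 mm tall, standing in the tray; origin at the centre of its foot
- bottle: Bystander: white adhesive bottle, 26 mm wide, 62 mm tall, standing in the tray; origin at the centre of its foot
- screw_lid: Bystander: plain round black lid, 60 mm wide, 14 mm high, on the bench beyond the cap; origin at the centre of its underside
- bearing: Bystander: steel ball bearing, 47 mm wide, 14 mm high, on the bench; origin at the centre of its underside
- bolt: Bystander: big steel hex bolt standing on its head, 28 mm wide, 65 mm tall; origin at the centre of its underside
- wrench: Bystander: steel wrench 180 mm long lying on the bench beyond the cap; origin under its middle
- caliper: Bystander: caliper with a black slide, 210 mm long, lying on the bench; origin under its middle
Things that resemble listed ones, but are neither listed nor needed, are in the scene too. Leave any red look-alike of the part that bears cell_b_center alone.

How it is judged (in metres and radians):
On the way, in this order (a step that is already met when the one before it is completed fails the run):
1. both fat cells are down in the lamp's tube, one on the other, button up (horizontal distance between each of cell_a_center, cell_b_center and lamp_mouth below 0.005 m and z of each of cell_a_center, cell_b_center in the frame of lamp_mouth below -0.032 m and angle between each of cell_a_center, cell_b_center's own z axis and vertical below 0.2 rad), for 0.2 s.
2. the cap's lugs have gone through the slots and it is pressed down on the cells (horizontal distance between cap_bar and lamp_mouth below 0.006 m and z of cap_bar in the frame of lamp_mouth below 0.0243 m and value of joint spring above 0.007 m), for 0.1 s.
At the end, for the whole second after the job is handed in: Both fat cells upright in the tube; cap in the collar, lugs under the ledges (bar centre under 24.3 mm above the collar top, within 6 mm of the axis and 7 degrees of upright), spring pressed over 7 mm, cap turned clockwise 28 to 57 degrees from the slots, fingers still holding it with over 2 N (all of step 1 and all of step 2 and angle between cap_bar's own z axis and vertical below 0.12 rad and angle between the x axis of cap_bar and the x axis of lamp_mouth, either way round between 0.49 and 1 rad and value of joint switch between 0.3 and 0.95 rad and contact force between the fingers and cap above 2 N); the arm keeps its last pose, push and grip.
It fails at once if the cap is turned on into the lock (value of joint switch above 1.15 rad).
It fails at once if a bystander is knocked more than 40 mm from its place (distance of any of slim_cell, bottle, screw_lid, bearing, bolt, wrench, caliper from where it was at the start of the episode above 0.04 m).
It also fails if it takes over 72 s, if anything falls off the work surface, if the arm or the gripper's body presses on something with over 40 N, if the wrist force passes 120 N, or if a joint passes its speed limit or range.

ROBOT

A 6-joint arm with a two-finger parallel gripper is mounted at the origin on the work surface. World frame = base frame: x ahead of the robot, y to its left, z up, the work surface at z = 0. Lengths are in mm, angles in rad, forces in N, time in s.
With the tool pointing down it reaches from about 400 to 825 mm from the base axis. Payload 7 kg.
Tool frame: the origin (TCP) lies midway between the tips of the shut fingers; the grasp point (between the pads) lies 19 mm behind it; z points along the fingers, y is the line along which they close (so a half turn about z gives the same grasp; the last joint's range is limited). The gripper opens to 85 mm and grips with 20 to 120 N. Pads are 22 mm wide; open, the fingers measure 114 mm over their backs; the gripper's body (76 mm by 85 mm) begins 54 mm behind the grasp point. The pads swing forward as they close: fully open they stand 13 mm farther back than shut.
Start: joints at [-1.008, 0.359, 0.012, 0, -1.224, -0.288], TCP at [183.138, -649.658, 231.302] pointing down, gripper open.
Joint ranges: [-3.07, 3.07], [-1.43, 2.12], [-1.02, 1.25], [-3.03, 1.67], [-3.05, -0], [-3.03, 3.03]. Speed limits (rad/s): [2.39, 2.39, 3.01, 3.14, 3.14, 3.14].

INTERFACE

Orientations are given as [roll, pitch, yaw] about the fixed x, y, z axes, in that order (R = Rz(yaw) Ry(pitch) Rx(roll)).
In Python, from workcell import * gives the robot as it stands. The module is installed in compiled form; this text tells all that it offers.
- The arm moves only by the tool arm_command, never from a script. Its arguments are lists of equal length, an entry for each row: "offset": the shift along the world's x, y, z each as a share of 0.15 m, from -1 to 1, a list of three; "dr": the turn, a rotation vector about the world's x, y, z each as a share of 360 degrees, from -1 to 1, a list of three; "gripper": the opening, from 0 (shut) to 1 (fully open). In form: {"offset": [[tx, ty, tz], ...], "dr": [[ax, ay, az], ...], "gripper": [gripper, ...]}. A call has 1 to 5 rows; each row is the pose to reach, as a shift and turn from the pose commanded when the call began, turning the shorter way round; what a row does not reach only later rows make up. A row lasts 1/8 s, in which the tool goes at most 62.5 mm and 10.7 degrees, less where a joint would pass 70% of its speed; a pose out of reach is approached as far as the arm can. A call with a number of a shift or a turn outside -1 to 1 is refused whole. A call with a gripper value outside its range is refused whole. The fingers move at their own pace and stop on an object; "newtons" is the grip in N (left out, the last holds). Time passes only in rows, so rows that repeat a pose let the fingers close. It gives the time, the measured TCP pose, the force, the opening and the grip force at its end, in the units of the state.
- state(): the state, without advancing time (a new reading comes with each control period).
- snapshot(name): name is "scene" or "top"; returns a dict with "frame" (480x640x3 uint8, red, green, blue), "range_z" (480x640 float32, mm along the optical axis (not along the pixel's ray), 0 where there is no reading), "fx", "fy", "cx", "cy" (pixels), "rvec" (rotation vector, rad) and "tvec" (3), from world to camera coordinates, as OpenCV has them. Camera axes: x right, y down, z forward; pixel columns grow to the right and rows downward; lengths in mm; the calibration is good to about 2 mm. A picture is of the moment at which its call begins.
- close_job(): hands the job in; it is judged then, once.
The state is a dict: "time_s": time; "joints": joint angles; "qd": joint speeds; "joint_torque": joint torques, N m; "ee_pos": TCP position; "ee_rot": TCP orientation; "force": force on the tool from outside, world axes, zero at the start; "ft_torque": the same for the moment, N m; "grip_width": opening from 0.0 (shut) to 1.0 (fully open); "finger_force": force on a finger pad.
Only numpy, scipy, OpenCV 4.12 (cv2) and the standard library are available. Lean on these libraries where they do the work, as an engineer would, in place of code of your own. Each camera call takes 0.05 s, during which the arm holds its last target. There are 200 camera calls.

## Working session

There is one attempt and no reset: what is moved stays moved. The work goes in short steps, Python scripts to look and compute and a tool call to move; the robot and the scene stay as the last step left them, time stands still between calls to the robot, and variables do not carry over. Pictures are saved under pics/ and viewed, at most 10 in all, crops included, and the job is handed in when it is done.

Besides the shell and the picture viewer there is one more tool, called after ">>>" by a JSON object that holds its "op" and its "data". arm_command: Moves the arm, as the interface text tells. Shift numbers are shares of 0.15 m and turn numbers shares of 360 degrees, none past 1 either way. Its arguments: {"type":"object","properties":{"offset":{"type":"array"},"dr":{"type":"array"},"gripper":{"type":"array"},"newtons":{"type":"number"}},"required":["offset","dr","gripper"]}

```bash
mkdir -p pics; cat > h.py <<'E'
from workcell import *
import numpy as np, cv2
def pts(s):
    R,_=cv2.Rodrigues(np.array(s["rvec"],float)); t=np.array(s["tvec"],float).ravel()
    v,u=np.mgrid[0:480,0:640]; z=s["range_z"].astype(float)
    P=np.stack([(u-s["cx"])/s["fx"]*z,(v-s["cy"])/s["fy"]*z,z],-1)
    W=(P-t)@R; W[z==0]=np.nan
    return W
def ray(s,u,v,h):
    R,_=cv2.Rodrigues(np.array(s["rvec"],float)); t=np.array(s["tvec"],float).ravel()
    c=-R.T@t; d=R.T@np.array([(u-s["cx"])/s["fx"],(v-s["cy"])/s["fy"],1])
    return c+d*(h-c[2])/d[2]
E
python3 - <<'E'
from h import *
st=state(); print(st)
for n in("top","scene"):
    s=snapshot(n); np.savez("s_"+n,**s); cv2.imwrite(f"pics/{n}0.png",s["frame"][:,:,::-1])
    R,_=cv2.Rodrigues(np.array(s["rvec"],float)); print(n,-R.T@np.array(s["tvec"]).ravel(),s["fx"],np.mean(s["range_z"]==0))
E
```

```text
{'time_s': 0.0, 'joints': array([-1.00787813e+00,  3.59366695e-01,  1.10657604e-02, -3.48185139e-04,
       -1.22409706e+00, -2.88099518e-01]), 'qd': array([ 0.00065039,  0.00042655,  0.00093222, -0.00024637,  0.00114881,
        0.00227433]), 'joint_torque': array([-1.28329325e-04, -5.83317733e+01,  2.93415248e+01,  6.93663329e+00,
       -5.94701618e-03,  4.44865043e-05]), 'ee_pos': array([ 183.02066939, -649.21659151,  230.38009532]), 'ee_rot': array([ 3.13996398e+00, -1.41300082e-04, -2.86689244e+00]), 'force': array([ 0.01249228, -0.34278467,  0.28176264]), 'ft_torque': array([-0.02520875, -0.08685215, -0.00459479]), 'finger_force': 0.0, 'grip_width': 0.9979071749713749}
top [ 530.56753558   -1.79375706 1111.1657275 ] 547.3686925015833 0.004020182291666666
scene [1265.32131451 -309.05459905  664.52696347] 435.7795400463744 0.003899739583333333
```

View pics/top0.png

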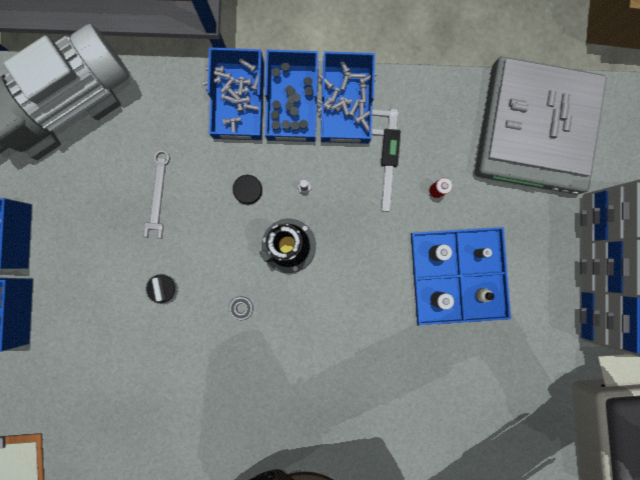

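View pics/scene0.png

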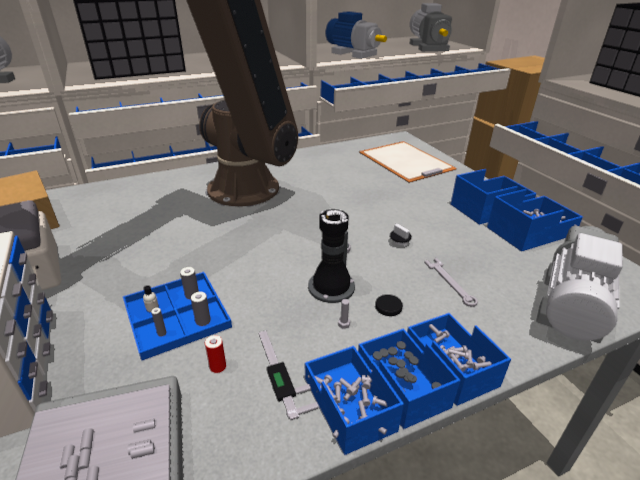

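The top view shows the fat cells at about (441,253) and (445,300), and the slim cell at (487,253). The lamp mouth is at (288,243), the cap at (161,289) and the red look-alike at (440,187). Next I'll measure them.

```bash
python3 - <<'E'
from h import *
s=dict(np.load("s_top.npz")); W=pts(s); f=s["frame"]
hsv=cv2.cvtColor(f,cv2.COLOR_RGB2HSV)
def box(u,v,r):
    m=np.zeros((480,640),bool); m[v-r:v+r,u-r:u+r]=1; return m
def rep(n,m,h):
    m8=m.astype(np.uint8); v,u=np.nonzero(m); c,r=cv2.minEnclosingCircle(np.stack([u,v],1).astype(np.float32))
    print(n,"N",m.sum(),"z",np.nanmedian(W[m][:,2]).round(1),"cent3d",np.nanmean(W[m],0).round(1),"ray mean",ray(s,u.mean(),v.mean(),h).round(1),"ray circ",ray(s,*c,h).round(1),"r px",r)
for n,(u,v) in dict(A=(441,253),B=(445,300)).items():
    b=box(u,v,16); rep(n,b&(W[...,2]>66)&(W[...,2]<82),74)
b=box(288,243,35)&(abs(W[...,2]-194)<5); rep("lamp",b,194)
b=box(161,289,22); 
top=b&(W[...,2]>44); rep("bar",top,50.5)
fl=b&(W[...,2]>15); rep("flange",fl,25.5)
v,u=np.nonzero(top); Q=np.array([ray(s,a,c,50.5)[:2] for a,c in zip(u,v)]); print(cv2.minAreaRect(Q.astype(np.float32)))
vx=cv2.fitLine(Q.astype(np.float32),cv2.DIST_L2,0,.01,.01).ravel(); print("bar dir",np.degrees(np.arctan2(vx[1],vx[0])))
cr=lambda u,v,r,k:cv2.resize(f[v-r:v+r,u-r:u+r,::-1],(k,k),interpolation=cv2.INTER_CUBIC)
cv2.imwrite("pics/crop1.png",np.hstack([cr(288,243,30,400),cr(161,289,20,400)]))
s2=np.load("s_scene.npz")["frame"]
W2=pts(dict(np.load("s_scene.npz")))
m=abs(W2[...,2]-194)<3; m[:, :300]=0; m[:,370:]=0;m[:190]=0; v,u=np.nonzero(m); print("scene lamp",m.sum(),np.nanmean(W2[m],0), np.nanmin(W2[m],0),np.nanmax(W2[m],0))
E
```

```text
A N 224 z 72.3 cent3d [ 560.1 -249.9   72.3] ray mean [ 560.1 -249.5   74. ] ray circ [ 560.2 -249.2   74. ] r px 8.558721542358398
B N 225 z 72.2 cent3d [ 467.6 -255.    72.3] ray mean [ 467.7 -254.6   74. ] ray circ [ 467.4 -254.6   74. ] r px 8.507052421569824
lamp N 577 z 193.8 cent3d [566.5  48.3 193.7] ray mean [566.5  48.3 194. ] ray circ [566.3  48.1 194. ] r px 18.461233139038086
bar N 155 z 49.5 cent3d [473.8 296.2  49.4] ray mean [473.8 295.9  50.5] ray circ [474.3 295.   50.5] r px 11.73586654663086
flange N 663 z 26.4 cent3d [474.1 294.9  31.7] ray mean [473.8 296.7  25.5] ray circ [473.3 296.3  25.5] r px 15.007688522338867
((474.07135009765625, 295.67877197265625), (44.87016677856445, 13.122261047363281), 13.742415428161621)
bar dir 13.701799
scene lamp 267 [567.14240497  46.32627954 194.14429036] [535.07055315  16.34921671 191.11240932] [598.61636761  77.94748801 196.92915804]
```

View pics/crop1.png

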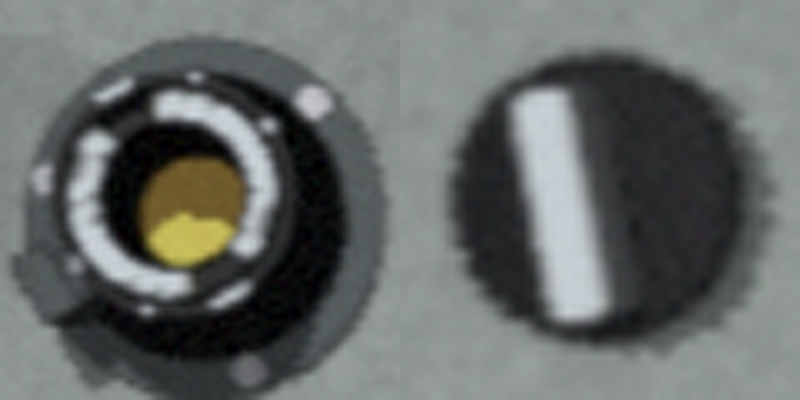

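>>> {"op": "arm_command", "data": {"offset": [[0.84, 0.89, 0], [0.84, 0.89, 0], [0.84, 0.89, 0], [0.84, 0.89, 0]], "dr": [[0, 0, 0], [0, 0, 0], [0, 0, 0], [0, 0, 0]], "gripper": [0.65, 0.65, 0.65, 0.65], "newtons": 40}}

```text
time_s: 0.6
ee_pos: [311.6, -513.5, 231.4]
ee_rot: [3.141, 0.001, -2.862]
force: [0.4, -1.6, 0.5]
grip_width: 0.652
finger_force: 0.0
```

>>> {"op": "arm_command", "data": {"offset": [[0.84, 0.89, 0], [0.84, 0.89, 0], [0.84, 0.89, 0], [0.84, 0.89, 0]], "dr": [[0, 0, 0], [0, 0, 0], [0, 0, 0], [0, 0, 0]], "gripper": [0.65, 0.65, 0.65, 0.65]}}

```text
time_s: 1.1
ee_pos: [437.2, -380.6, 231.0]
ee_rot: [3.141, -0.0, -2.863]
force: [-0.3, -0.5, 0.8]
grip_width: 0.652
finger_force: 0.0
```

>>> {"op": "arm_command", "data": {"offset": [[0.83, 0.89, -0.8], [0.83, 0.89, -0.8], [0.83, 0.89, -0.8], [0.83, 0.89, -0.8], [0.83, 0.89, -0.8]], "dr": [[0, 0, 0], [0, 0, 0], [0, 0, 0], [0, 0, 0], [0, 0, 0]], "gripper": [0.65, 0.65, 0.65, 0.65, 0.65]}}

```text
time_s: 1.72
ee_pos: [559.4, -248.8, 109.4]
ee_rot: [3.14, -0.003, -2.866]
force: [-0.9, 0.6, -0.0]
grip_width: 0.653
finger_force: 0.0
```

```bash
python3 - <<'E'
from h import *
import math
s=dict(np.load("s_top.npz")); f=s["frame"]
g=cv2.cvtColor(f,cv2.COLOR_RGB2GRAY)
# rim marks: bright blobs near 30mm from centre
c=np.array([566.5,48.2]); m=np.zeros_like(g)
for v in range(210,275):
    for u in range(255,322):
        p=ray(s,u,v,194)[:2]-c
        if 27<np.hypot(*p)<34 and g[v,u]>120: m[v,u]=255
n,l,stt,ce=cv2.connectedComponentsWithStats(m)
for i in range(1,n):
    p=ray(s,*ce[i],194)[:2]-c; print(stt[i,4],np.hypot(*p).round(1),np.degrees(np.arctan2(p[1],p[0])).round(1))
print(state()["ee_pos"],state()["ee_rot"])
E
```

```text
10 30.3 32.3
2 29.8 -7.3
3 29.0 -52.1
7 32.5 85.0
2 30.6 128.5
8 29.2 -149.8
2 30.0 168.3
[ 559.42134731 -248.77922119  109.41526191] [ 3.14037224e+00 -3.07948086e-03 -2.86564746e+00]
```

>>> {"op": "arm_command", "data": {"offset": [[0, 0, -0.3], [0, 0, -0.5], [0, 0, -0.5], [0, 0, -0.5], [0, 0, -0.5]], "dr": [[0, 0, 0], [0, 0, 0], [0, 0, 0], [0, 0, 0], [0, 0, 0]], "gripper": [0.65, 0.65, 0.65, 0.2, 0.2]}}

```text
time_s: 2.35
ee_pos: [560.8, -250.0, 38.4]
ee_rot: [-3.14, 0.003, -2.867]
force: [0.2, -2.2, 2.3]
grip_width: 0.361
finger_force: 40.0
```

>>> {"op": "arm_command", "data": {"offset": [[0, 0, 0], [0, 0, 0], [0, 0, 0.2], [0, 0, 0.4], [0, 0, 0.4]], "dr": [[0, 0, 0], [0, 0, 0], [0, 0, 0], [0, 0, 0], [0, 0, 0]], "gripper": [0.2, 0.2, 0.2, 0.2, 0.2]}}

```text
time_s: 2.98
ee_pos: [561.4, -249.3, 99.5]
ee_rot: [-3.139, 0.005, -2.866]
force: [0.8, 0.1, -1.9]
grip_width: 0.363
finger_force: 39.9
```

>>> {"op": "arm_command", "data": {"offset": [[0, 0.1, 0.4], [0.02, 0.5, 0.7], [0.02, 0.8, 1.0], [0.02, 0.99, 1.0], [0.02, 0.99, 1.0]], "dr": [[0, 0, 0], [0, 0, 0], [0, 0, 0], [0, 0, 0], [0, 0, 0]], "gripper": [0.2, 0.2, 0.2, 0.2, 0.2]}}

```text
time_s: 3.6
ee_pos: [562.8, -98.2, 247.2]
ee_rot: [3.141, 0.002, -2.864]
force: [0.5, -0.3, -1.3]
grip_width: 0.362
finger_force: 40.3
```

>>> {"op": "arm_command", "data": {"offset": [[0.03, 0.4, 0], [0.03, 0.8, 0], [0.03, 0.99, 0], [0.03, 0.99, 0], [0.03, 0.99, 0]], "dr": [[0, 0, 0], [0, 0, 0], [0, 0, 0], [0, 0, 0], [0, 0, 0]], "gripper": [0.2, 0.2, 0.2, 0.2, 0.2]}}

```text
time_s: 4.22
ee_pos: [566.7, 47.2, 245.5]
ee_rot: [-3.142, -0.001, -2.867]
force: [0.4, 0.1, -1.2]
grip_width: 0.364
finger_force: 40.6
```

```bash
python3 - <<'E'
from h import *
print(state()["ee_pos"],state()["ee_rot"])
s=snapshot("scene"); np.savez("s1",**s); W=pts(s)
# where do lamp & held cell lie: points by height
m=np.zeros((480,640),bool); m[100:260,290:380]=1
for lo in range(150,300,10):
    k=m&(W[...,2]>=lo)&(W[...,2]<lo+10)&(abs(W[...,0]-567)<60)&(abs(W[...,1]-48)<60)
    if k.sum()>5: print(lo,k.sum(),np.nanpercentile(W[k],[2,50,98],axis=0)[:,:2].round(1).tolist())
cv2.imwrite("pics/s1.png",cv2.resize(s["frame"][90:250,250:420,::-1],(680,600) if 0 else (637,600),interpolation=cv2.INTER_CUBIC))
E
```

```text
[566.73292221  47.23868877 245.51599725] [-3.14154985e+00 -1.47865829e-03 -2.86691200e+00]
150 85 [[562.6, 23.6], [584.3, 38.3], [589.3, 67.8]]
160 45 [[571.2, 18.2], [588.3, 32.4], [595.8, 64.4]]
170 182 [[540.7, 17.1], [581.6, 47.1], [596.8, 69.1]]
180 171 [[538.9, 17.0], [580.3, 43.1], [596.8, 68.8]]
190 245 [[539.3, 17.7], [575.6, 41.0], [596.4, 76.2]]
210 51 [[564.1, 30.7], [576.9, 39.2], [581.5, 57.1]]
220 64 [[563.7, 30.7], [577.9, 39.6], [581.9, 56.4]]
230 63 [[564.1, 30.7], [577.4, 39.4], [582.5, 60.1]]
240 66 [[565.3, 24.5], [578.3, 42.9], [581.5, 65.0]]
250 97 [[566.1, 19.0], [578.9, 42.4], [582.6, 74.2]]
260 122 [[565.5, 17.6], [578.8, 40.6], [583.4, 76.5]]
270 140 [[557.8, 17.9], [577.1, 44.4], [582.8, 75.1]]
280 116 [[552.8, 19.6], [570.3, 55.5], [584.1, 75.5]]
290 173 [[552.1, -0.1], [571.0, 60.2], [590.6, 92.4]]
```

View pics/s1.png

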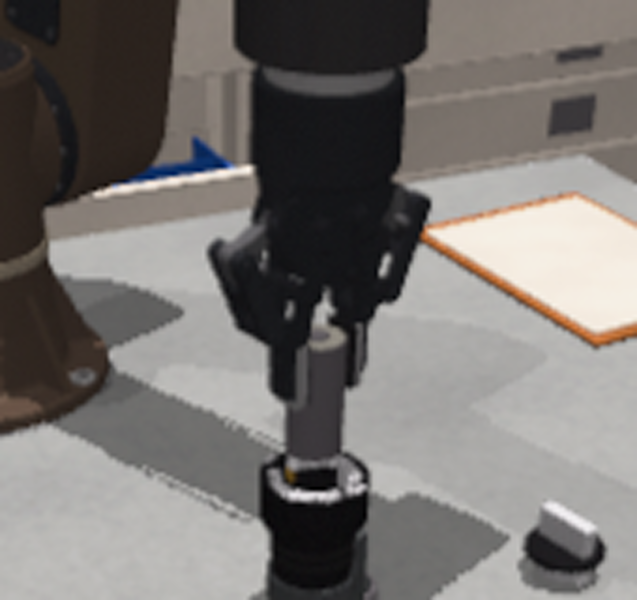

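The held cell hangs upright, straight above the lamp mouth (picture about (315,450) over (315,490)), with its y about 1 mm low.

>>> {"op": "arm_command", "data": {"offset": [[0, 0.007, -0.1], [0, 0.007, -0.2], [0, 0.007, -0.27], [0, 0.007, -0.33], [0, 0.007, -0.33]], "dr": [[0, 0, 0], [0, 0, 0], [0, 0, 0], [0, 0, 0], [0, 0, 0]], "gripper": [0.2, 0.2, 0.2, 0.2, 0.2]}}

```text
time_s: 4.9
ee_pos: [566.8, 48.7, 195.9]
ee_rot: [-3.141, -0.002, -2.867]
force: [-0.2, 0.4, -2.1]
grip_width: 0.365
finger_force: 40.6
```

>>> {"op": "arm_command", "data": {"offset": [[0, 0, 0], [0, 0, 0], [0, 0, 0], [0, 0, 0.2], [0, 0, 0.35]], "dr": [[0, 0, 0], [0, 0, 0], [0, 0, 0], [0, 0, 0], [0, 0, 0]], "gripper": [0.65, 0.65, 0.65, 0.65, 0.65]}}

```text
time_s: 5.52
ee_pos: [567.4, 48.9, 250.6]
ee_rot: [-3.141, 0.001, -2.867]
force: [0.8, -0.1, 0.0]
grip_width: 0.653
finger_force: 0.0
```

```bash
python3 - <<'E'
from h import *
st=state();print(st["ee_pos"],st["force"])
s=snapshot("scene"); W=pts(s)
m=np.zeros((480,640),bool); m[100:260,290:380]=1
for lo in range(190,260,10):
    k=m&(W[...,2]>=lo)&(W[...,2]<lo+10)&(np.hypot(W[...,0]-567,W[...,1]-48)<20)
    print(lo,k.sum())
E
```

```text
[567.37608964  48.88505753 250.5662194 ] [ 0.78080035 -0.13448472  0.0463189 ]
190 21
200 0
210 0
220 0
230 0
240 0
250 0
```

>>> {"op": "arm_command", "data": {"offset": [[-0.1, -0.4, 0], [-0.25, -0.8, 0], [-0.33, -1, 0], [-0.33, -1, 0], [-0.33, -1, 0]], "dr": [[0, 0, 0], [0, 0, 0], [0, 0, 0], [0, 0, 0], [0, 0, 0]], "gripper": [0.65, 0.65, 0.65, 0.65, 0.65]}}

```text
time_s: 6.2
ee_pos: [517.9, -101.1, 249.5]
ee_rot: [-3.142, 0.001, -2.867]
force: [0.2, -0.4, -0.1]
grip_width: 0.655
finger_force: 0.0
```

>>> {"op": "arm_command", "data": {"offset": [[-0.1, -0.35, -0.2], [-0.25, -0.7, -0.4], [-0.33, -1, -0.6], [-0.33, -1, -0.95], [-0.33, -1, -0.95]], "dr": [[0, 0, 0], [0, 0, 0], [0, 0, 0], [0, 0, 0], [0, 0, 0]], "gripper": [0.65, 0.65, 0.65, 0.65, 0.65]}}

```text
time_s: 6.82
ee_pos: [465.8, -250.3, 103.6]
ee_rot: [3.138, -0.007, -2.867]
force: [1.2, 0.5, 1.1]
grip_width: 0.649
finger_force: 0.0
```

>>> {"op": "arm_command", "data": {"offset": [[0, -0.02, -0.2], [0, -0.02, -0.47], [0, -0.02, -0.47], [0, -0.02, -0.47], [0, -0.02, -0.47]], "dr": [[0, 0, 0], [0, 0, 0], [0, 0, 0], [0, 0, 0], [0, 0, 0]], "gripper": [0.65, 0.65, 0.65, 0.2, 0.2]}}

```text
time_s: 7.45
ee_pos: [470.1, -254.1, 38.7]
ee_rot: [-3.14, 0.003, -2.866]
force: [-0.3, 2.7, 7.0]
grip_width: 0.361
finger_force: 39.3
```

>>> {"op": "arm_command", "data": {"offset": [[0, 0, 0], [0, 0, 0], [0, 0, 0.3], [0, 0, 0.6], [0, 0, 0.8]], "dr": [[0, 0, 0], [0, 0, 0], [0, 0, 0], [0, 0, 0], [0, 0, 0]], "gripper": [0.2, 0.2, 0.2, 0.2, 0.2]}}

```text
time_s: 8.07
ee_pos: [468.8, -254.3, 159.8]
ee_rot: [-3.14, 0.003, -2.867]
force: [0.7, 0.4, -1.8]
grip_width: 0.361
finger_force: 40.3
```

>>> {"op": "arm_command", "data": {"offset": [[0.05, 0.2, 0.3], [0.2, 0.55, 0.6], [0.33, 0.9, 0.6], [0.33, 1, 0.6], [0.33, 1, 0.6]], "dr": [[0, 0, 0], [0, 0, 0], [0, 0, 0], [0, 0, 0], [0, 0, 0]], "gripper": [0.2, 0.2, 0.2, 0.2, 0.2]}}

```text
time_s: 8.7
ee_pos: [517.4, -103.0, 247.1]
ee_rot: [3.141, 0.001, -2.865]
force: [-0.0, 0.6, -1.2]
grip_width: 0.361
finger_force: 40.5
```

>>> {"op": "arm_command", "data": {"offset": [[0.1, 0.35, 0], [0.25, 0.7, 0], [0.33, 1, 0], [0.33, 1, 0], [0.33, 1, 0]], "dr": [[0, 0, 0], [0, 0, 0], [0, 0, 0], [0, 0, 0], [0, 0, 0]], "gripper": [0.2, 0.2, 0.2, 0.2, 0.2]}}

```text
time_s: 9.32
ee_pos: [566.7, 44.9, 246.1]
ee_rot: [-3.141, -0.001, -2.867]
force: [-0.2, -0.6, -1.5]
grip_width: 0.364
finger_force: 40.5
```

>>> {"op": "arm_command", "data": {"offset": [[0, 0.02, 0], [0, 0.02, -0.1], [0, 0.02, -0.2], [0, 0.02, -0.3], [0, 0.02, -0.3]], "dr": [[0, 0, 0], [0, 0, 0], [0, 0, 0], [0, 0, 0], [0, 0, 0]], "gripper": [0.2, 0.2, 0.2, 0.2, 0.2]}}

```text
time_s: 9.95
ee_pos: [568.0, 49.3, 199.8]
ee_rot: [3.141, 0.001, -2.867]
force: [5.1, 1.5, -2.0]
grip_width: 0.361
finger_force: 41.0
```

>>> {"op": "arm_command", "data": {"offset": [[0.01, 0, -0.02], [0.01, 0, -0.02], [0.01, 0, -0.02]], "dr": [[0, 0, 0], [0, 0, 0], [0, 0, 0]], "gripper": [0.2, 0.2, 0.2]}}

```text
time_s: 10.32
ee_pos: [568.6, 48.9, 198.1]
ee_rot: [3.142, -0.0, -2.867]
force: [1.8, 1.1, -2.3]
grip_width: 0.361
finger_force: 41.1
```

>>> {"op": "arm_command", "data": {"offset": [[0, 0, 0], [0, 0, 0], [0, 0, 0], [0, 0, 0.2], [0, 0, 0.35]], "dr": [[0, 0, 0], [0, 0, 0], [0, 0, 0], [0, 0, 0], [0, 0, 0]], "gripper": [0.65, 0.65, 0.65, 0.65, 0.65]}}

```text
time_s: 10.95
ee_pos: [568.7, 48.8, 251.8]
ee_rot: [-3.141, 0.0, -2.867]
force: [1.4, -0.1, -0.4]
grip_width: 0.653
finger_force: 0.0
```

>>> {"op": "arm_command", "data": {"offset": [[-0.2, 0.35, 0], [-0.3, 0.7, 0], [-0.31, 0.83, 0], [-0.31, 0.83, 0], [-0.31, 0.83, 0]], "dr": [[0, 0, -0.0056], [0, 0, -0.0056], [0, 0, -0.0056], [0, 0, -0.0056], [0, 0, -0.0056]], "gripper": [0.65, 0.65, 0.65, 0.65, 0.65]}}

```text
time_s: 11.58
ee_pos: [522.2, 172.8, 250.6]
ee_rot: [-3.141, -0.0, -2.902]
force: [-0.3, -0.2, 0.8]
grip_width: 0.646
finger_force: 0.0
```

```bash
python3 - <<'E'
from h import *
st=state();print(st["ee_pos"],st["ee_rot"],st["force"])
s=snapshot("top"); W=pts(s); f=s["frame"]; np.savez("s2",**s)
k=(np.hypot(W[...,0]-567,W[...,1]-48)<16)
print("in mouth z pct",np.nanpercentile(W[k][:,2],[5,25,50,75,95]).round(1), k.sum())
w=k&(f.min(2)>150); 
if w.sum(): print("white disc",np.nanmean(W[w],0),w.sum())
cv2.imwrite("pics/s2.png",cv2.resize(f[213:273,258:318,::-1],(500,500),interpolation=cv2.INTER_CUBIC))
b=np.zeros((480,640),bool); b[269:309,141:181]=1; t=b&(W[...,2]>44)&(W[...,2]<56); v,u=np.nonzero(t); print("bar",t.sum(), u.mean() if t.sum() else 0,v.mean() if t.sum() else 0)
E
```

```text
[522.24748928 172.79149555 250.64298353] [-3.14127115e+00 -4.93197602e-04 -2.90216285e+00] [-0.32150028 -0.17448307  0.79196242]
in mouth z pct [152.  185.  186.2 187.5 189.2] 278
white disc [565.85293531  49.31699593 186.5209214 ] 233
bar 0 0 0
```

View pics/s2.png

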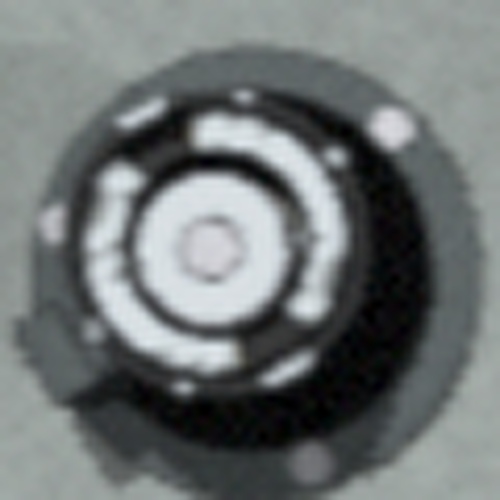

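Both cells are seated: the disc sits at z 186.5, centred in the mouth. The slot bars are at crop (142,110) and (288,368), so the lamp's yaw is about 30°. Now the cap.

>>> {"op": "arm_command", "data": {"offset": [[-0.16, 0.4, 0], [-0.32, 0.82, 0], [-0.32, 0.82, -0.4], [-0.32, 0.82, -0.8], [-0.32, 0.82, -0.9]], "dr": [[0, 0, 0], [0, 0, 0], [0, 0, 0], [0, 0, 0], [0, 0, 0]], "gripper": [0.65, 0.65, 0.65, 0.65, 0.65], "newtons": 60}}

```text
time_s: 12.25
ee_pos: [472.8, 293.8, 112.5]
ee_rot: [-3.138, -0.006, -2.903]
force: [0.4, 0.3, 1.0]
grip_width: 0.647
finger_force: 0.0
```

>>> {"op": "arm_command", "data": {"offset": [[0, 0, -0.2], [0, 0, -0.4], [0, 0, -0.5], [0, 0, -0.56], [0, 0, -0.56]], "dr": [[0, 0, 0], [0, 0, 0], [0, 0, 0], [0, 0, 0], [0, 0, 0]], "gripper": [0.65, 0.65, 0.65, 0.65, 0.65]}}

```text
time_s: 12.88
ee_pos: [474.6, 296.5, 32.2]
ee_rot: [3.142, 0.0, -2.902]
force: [-0.2, -0.1, 0.1]
grip_width: 0.649
finger_force: 0.0
```

>>> {"op": "arm_command", "data": {"offset": [[0, 0, 0], [0, 0, 0], [0, 0, 0], [0, 0, 0]], "dr": [[0, 0, 0], [0, 0, 0], [0, 0, 0], [0, 0, 0]], "gripper": [0.05, 0.05, 0.05, 0.05]}}

```text
time_s: 13.38
ee_pos: [474.5, 296.8, 32.6]
ee_rot: [3.141, 0.001, -2.902]
force: [-0.3, 0.7, 6.0]
grip_width: 0.122
finger_force: 59.7
```

>>> {"op": "arm_command", "data": {"offset": [[0, 0, 0.2], [0, 0, 0.5], [0, 0, 0.9], [0, 0, 1], [0, 0, 1]], "dr": [[0, 0, 0], [0, 0, 0], [0, 0, 0], [0, 0, 0], [0, 0, 0]], "gripper": [0.05, 0.05, 0.05, 0.05, 0.05]}}

```text
time_s: 14.0
ee_pos: [474.2, 296.7, 182.6]
ee_rot: [3.14, 0.002, -2.902]
force: [-0.5, -0.4, -1.3]
grip_width: 0.125
finger_force: 58.9
```

>>> {"op": "arm_command", "data": {"offset": [[0.1, -0.2, 0.3], [0.2, -0.5, 0.45], [0.31, -0.83, 0.45], [0.31, -0.83, 0.45], [0.31, -0.83, 0.45]], "dr": [[0, 0, 0.01], [0, 0, 0.03], [0, 0, 0.0453], [0, 0, 0.0453], [0, 0, 0.0453]], "gripper": [0.05, 0.05, 0.05, 0.05, 0.05]}}

```text
time_s: 14.62
ee_pos: [520.1, 171.4, 247.4]
ee_rot: [3.142, -0.003, -2.619]
force: [-0.5, 0.3, -1.1]
grip_width: 0.121
finger_force: 59.0
```

>>> {"op": "arm_command", "data": {"offset": [[0.1, -0.3, 0], [0.2, -0.6, 0], [0.31, -0.82, 0], [0.31, -0.82, 0], [0.31, -0.82, 0]], "dr": [[0, 0, 0], [0, 0, 0], [0, 0, 0], [0, 0, 0], [0, 0, 0]], "gripper": [0.05, 0.05, 0.05, 0.05, 0.05]}}

```text
time_s: 15.25
ee_pos: [566.8, 49.7, 248.3]
ee_rot: [3.141, -0.002, -2.617]
force: [0.4, 0.2, 0.0]
grip_width: 0.124
finger_force: 59.1
```

```bash
python3 - <<'E'
from h import *
st=state();print(st["ee_pos"],np.degrees(st["ee_rot"]),st["force"])
s=snapshot("scene"); np.savez("s3",**s); W=pts(s)
m=np.zeros((480,640),bool); m[80:260,280:390]=1
for lo in range(170,290,5):
    k=m&(W[...,2]>=lo)&(W[...,2]<lo+5)&(abs(W[...,0]-567)<60)&(abs(W[...,1]-48)<60)
    if k.sum()>5: print(lo,k.sum(),np.nanpercentile(W[k],[2,50,98],axis=0)[:,:2].round(1).tolist())
cv2.imwrite("pics/s3.png",cv2.resize(s["frame"][140:250,280:390,::-1],(600,600),interpolation=cv2.INTER_CUBIC))
E
```

```text
[566.75660447  49.73421393 248.27238579] [ 1.79971893e+02 -8.69773719e-02 -1.49950842e+02] [0.37027908 0.16334576 0.01219072]
170 53 [[567.3, 17.2], [590.9, 36.6], [596.8, 70.6]]
175 69 [[550.3, 16.7], [590.0, 35.2], [596.4, 69.5]]
180 85 [[540.1, 16.7], [577.7, 42.4], [596.3, 70.1]]
185 148 [[539.6, 17.8], [567.8, 47.2], [596.4, 68.2]]
190 208 [[536.9, 18.3], [570.2, 44.4], [596.4, 75.7]]
195 72 [[540.2, 18.2], [567.2, 47.6], [595.6, 76.7]]
215 6 [[575.3, 37.4], [576.8, 46.5], [580.7, 51.3]]
220 36 [[568.3, 32.6], [581.5, 46.9], [587.7, 61.5]]
225 27 [[564.6, 30.5], [578.5, 39.5], [583.1, 55.5]]
235 56 [[563.0, 20.4], [586.9, 36.3], [594.2, 70.0]]
240 178 [[544.7, 22.5], [575.7, 39.0], [593.3, 73.5]]
245 30 [[551.3, 34.3], [580.4, 50.4], [587.2, 62.4]]
250 37 [[551.3, 33.8], [578.8, 44.7], [588.3, 63.4]]
255 47 [[550.9, 31.5], [579.8, 43.0], [587.7, 62.5]]
260 50 [[551.2, 30.7], [579.9, 44.8], [586.6, 64.5]]
265 58 [[548.7, 30.9], [577.9, 47.1], [585.9, 64.9]]
270 36 [[568.2, 31.1], [576.8, 43.7], [583.1, 64.2]]
275 35 [[568.4, 31.5], [575.2, 44.1], [583.8, 64.0]]
280 35 [[565.8, 30.4], [573.3, 44.0], [582.8, 64.7]]
285 25 [[565.5, 33.5], [572.3, 57.3], [584.8, 67.3]]
```

View pics/s3.png

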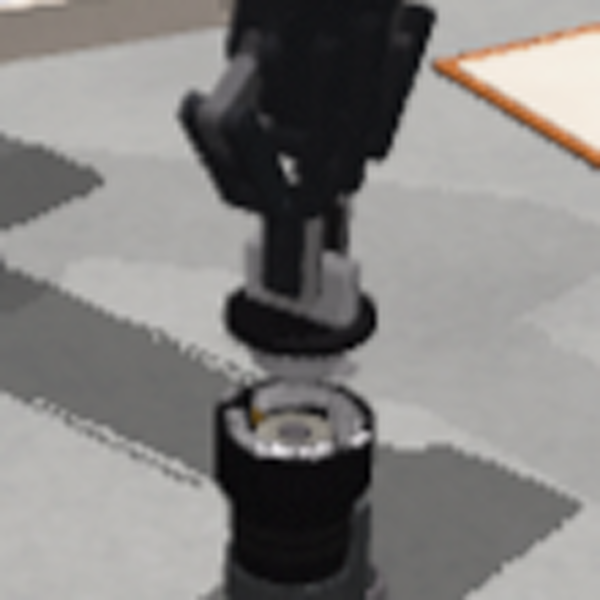

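The cap hangs upright over the mouth, with the flange at about (300,325) and the collar at (293,420), so they line up within about 1 mm. Lowering gently.

>>> {"op": "arm_command", "data": {"offset": [[0, 0, -0.06], [0, 0, -0.12], [0, 0, -0.16], [0, 0, -0.18], [0, 0, -0.18]], "dr": [[0, 0, 0], [0, 0, 0], [0, 0, 0], [0, 0, 0], [0, 0, 0]], "gripper": [0.05, 0.05, 0.05, 0.05, 0.05]}}

```text
time_s: 15.92
ee_pos: [567.1, 48.9, 222.1]
ee_rot: [3.142, -0.0, -2.617]
force: [0.1, -0.2, -0.6]
grip_width: 0.122
finger_force: 59.1
```

>>> {"op": "arm_command", "data": {"offset": [[0, 0, -0.03], [0, 0, -0.06], [0, 0, -0.085], [0, 0, -0.085]], "dr": [[0, 0, 0], [0, 0, 0], [0, 0, 0], [0, 0, 0]], "gripper": [0.05, 0.05, 0.05, 0.05]}}

```text
time_s: 16.42
ee_pos: [567.5, 48.9, 209.9]
ee_rot: [-3.141, 0.001, -2.617]
force: [0.2, 0.3, 5.6]
grip_width: 0.127
finger_force: 59.8
```

>>> {"op": "arm_command", "data": {"offset": [[0, 0, -0.008], [0, 0, -0.008], [0, 0, -0.008], [0, 0, -0.008], [0, 0, -0.008]], "dr": [[0, 0, 0], [0, 0, 0], [0, 0, -0.02], [0, 0, -0.04], [0, 0, -0.05]], "gripper": [0.05, 0.05, 0.05, 0.05, 0.05]}}

```text
time_s: 17.05
ee_pos: [567.7, 48.6, 209.1]
ee_rot: [-3.141, 0.001, -2.934]
force: [0.4, -2.2, 5.7]
grip_width: 0.125
finger_force: 60.0
```

```bash
python3 -c "
from h import *
s=state();print(s['force'],s['ft_torque'],s['ee_pos'],np.degrees(s['ee_rot']))"
```

```text
[ 0.37711947 -2.248092    5.71428537] [-0.65509283 -0.13657542  0.11847135] [567.68197723  48.61548315 209.09329821] [-1.79959498e+02  6.92435103e-02 -1.68114181e+02]
```

Turning freely against a small spring torque, so on to the dot.

>>> {"op": "arm_command", "data": {"offset": [[0, 0, 0], [0, 0, 0], [0, 0, 0], [0, 0, 0], [0, 0, 0]], "dr": [[0, 0, -0.02], [0, 0, -0.04], [0, 0, -0.06], [0, 0, -0.067], [0, 0, -0.067]], "gripper": [0.05, 0.05, 0.05, 0.05, 0.05]}}

```text
time_s: 17.68
ee_pos: [567.4, 48.0, 209.1]
ee_rot: [-3.14, 0.001, 2.93]
force: [0.7, -3.7, 5.7]
grip_width: 0.123
finger_force: 60.0
```

```bash
python3 - <<'E'
from h import *
s=state();print(s['force'],s['ft_torque'],s['ee_pos'],np.degrees(s['ee_rot']),s['finger_force'])
s=snapshot("scene"); W=pts(s)
m=np.zeros((480,640),bool); m[120:260,280:390]=1
for lo in range(180,245,4):
    k=m&(W[...,2]>=lo)&(W[...,2]<lo+4)&(abs(W[...,0]-567)<60)&(abs(W[...,1]-48)<60)
    if k.sum()>5: print(lo,k.sum(),np.nanpercentile(W[k],[2,50,98],axis=0)[:,:2].round(1).tolist())
cv2.imwrite("pics/s4.png",cv2.resize(s["frame"][150:250,285:385,::-1],(600,600),interpolation=cv2.INTER_CUBIC))
E
```

```text
[ 0.73361571 -3.68946371  5.69225335] [-1.49223775 -0.03971422  0.09597411] [567.44975152  47.991173   209.13418429] [-1.79931101e+02  5.97457517e-02  1.67895024e+02] 60.02801299095154
180 50 [[564.6, 17.0], [590.4, 31.9], [596.7, 69.4]]
184 53 [[564.3, 16.7], [591.2, 37.8], [596.4, 66.7]]
188 43 [[565.6, 16.8], [590.5, 32.6], [596.8, 68.1]]
192 85 [[554.2, 17.0], [588.5, 35.1], [597.2, 71.1]]
196 37 [[556.9, 19.5], [587.9, 35.0], [594.3, 67.4]]
200 195 [[544.9, 21.1], [573.6, 38.5], [593.2, 74.2]]
204 21 [[555.9, 25.8], [585.1, 40.7], [590.3, 70.4]]
208 16 [[570.1, 34.6], [584.5, 39.6], [590.2, 45.3]]
212 18 [[569.9, 35.7], [584.9, 40.5], [590.3, 55.8]]
216 26 [[569.8, 30.8], [577.5, 39.9], [589.7, 62.5]]
220 35 [[559.2, 28.5], [577.0, 39.6], [589.2, 63.5]]
224 59 [[557.4, 29.5], [576.7, 45.8], [589.4, 60.8]]
228 36 [[557.7, 28.5], [575.1, 48.9], [584.0, 63.7]]
232 32 [[560.3, 27.9], [575.2, 46.1], [581.1, 64.8]]
236 34 [[559.0, 27.9], [575.6, 40.1], [581.1, 64.5]]
240 30 [[559.5, 28.0], [575.5, 39.6], [580.7, 63.4]]
244 32 [[561.3, 28.4], [575.1, 53.4], [580.7, 63.3]]
```

View pics/s4.png

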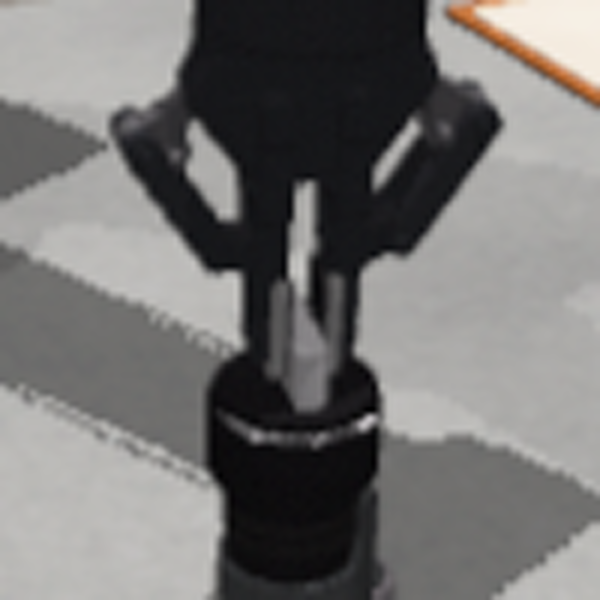

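The cap sits low and level on the collar, with its flange top at z≈202 (the bar about 20.5 mm above the collar). It is gripped and turned 42°, and the bar at (305,370) points to the dot direction. Handing in.

```bash
python3 -c "
from h import *
print(close_job())"
```

```text
the job is handed in; nothing more can be done
None
```

I handed the job in at about 18 s on the robot clock, with no verdict returned: both fat cells are in the tube button end up, and the cap is pressed in, turned about 42° clockwise to the test dot short of the lock, and still held with about 60 N.

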